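# Clamp the whetstone and set the knife on it

## Task

Get the knife ready for sharpening: wind the handwheel of the whetstone holder clockwise until its sliding jaw has closed on the stone and grips it firmly against the fixed end, then let go of the wheel. Pick up the knife by its handle and set the middle of its edge on the pencil line across the top of the stone, the knife lying along that line with its back raised so that the blade leans about 20 degrees from flat. Finish while holding it there, still and pressed lightly on the stone, so that I can check the angle, and leave the things round about where they are.

Things in the scene. Friction and masses are not known exactly. Their poses are not given: they have to be found in the camera images.
- handle_mid (a point): Middle of the wooden turning handle of the handwheel: a cylinder 14 mm thick, 36 mm long, sticking out level from the wheel, parallel to the screw and free to spin on its pin, 24 mm from the wheel's axis; easily pinched from above. Its length lies along the point's y axis (outer end -y). The face of the 68 mm wheel is 19 mm from this point along +y.
- wheel_axis (a point): Fixed point on the axis of the handwheel, level with the middle of the turning handle, 56 mm above the worktop: centre of the circle of 24 mm radius on which the handle moves. Its y axis runs along the screw and the stone, from the wheel towards the stone; its x axis lies level across the holder, z up.
- wheel (a joint): Turn of the handwheel (rad). 0: handle straight above the axis; growing: clockwise seen from the wheel's own end (over the top the handle goes towards +x of wheel_axis), which closes the jaw, 8 mm a turn. Starts at 0 to 3.9. Turns easily (3 N on the handle), stays where it is left, resists sharply once the jaw has pushed the stone home, at about 12.6.
- jaw: Sliding jaw with a rubber face, 84 mm wide, 68 mm high, at the handwheel's end of the stone; driven along the stone by the wheel, it may first push the stone a few mm until both ends are gripped. Origin under the middle of its face, at worktop height; y towards the stone.
- holder: Whetstone holder of dark steel with a bright jaw and handwheel, fixed on the worktop; 84 mm wide, from 120 mm on the +y side of its origin to 222 mm on the -y side (the end of the wheel's handle), up to 90 mm high at the wheel, 75 mm elsewhere. Origin on the worktop under the middle of the clamped stone; y along the stone, away from the wheel.
- stone: Whetstone, loose in the holder, 66 x 200 x 25 mm, pale upper and grey lower layer, 0.75 kg; origin at the centre of its underside, which lies 50 mm above the worktop; y along its length, away from the wheel. Its top (75 mm up) stands 7 mm above the jaws.
- stone_mark (a point): Middle of the pencil line on the top of the stone, 30 mm from the stone's middle on the side away from the wheel. x runs along the line (across the stone, which reaches 33 mm either way), y along the stone, z up.
- knife: Santoku knife, steel blade, brown wooden handle with rivets, 252 mm long, 0.2 kg, lying on its side. Origin: front end of the handle, underside; x to the tip, y from edge to back, z up. Handle 24 mm wide (y), 18 thick (z), x = -117 to 6 mm. Straight edge x = 12 to 100 at y = -31; tip x = 134; back y = 12. Blade 2.4 mm thick, at mid thickness of the handle. Balances at about x = -25.
- knife_grip (a point): Point in the handle to grip it by: 22 mm behind the front end of the handle, in the middle of its width and thickness (9 mm above the worktop as it lies). Axes as for the knife.
- knife_edge (a point): Middle of the straight cutting edge: 77 mm ahead of knife_grip in x, 31 mm to the -y side, in the middle of the thickness. Axes as for the knife.
- knife_spine (a point): The knife's back opposite knife_edge, 43 mm from it along the knife's y.
- spice_1: Bystander: loose spice jar, 45x45x106 mm; origin at the centre of its underside.
- tomato: Bystander: tomato, 65 mm; origin at the centre of its underside.
- garlic: Bystander: garlic bulb, 55 mm; origin at the centre of its underside.
- onion: Bystander: red onion, 82 mm; origin at the centre of its underside.
- mug: Bystander: cream mug, 101 mm tall, handle on one side; origin at the centre of its underside.

How it is judged (in metres and radians):
On the way, in this order (a step that is already met when the one before it is completed fails the run):
1. the stone is gripped between the sliding jaw and the fixed end, before the knife is lifted (contact force between jaw and stone above 12 N and height (world z) of knife_grip below 0.02 m and contact force between the fingers and knife below 0.3 N), for 0.2 s.
2. the knife is picked up in the fingers, clear of the worktop (height (world z) of knife_grip above 0.05 m and contact force between the fingers and knife above 1 N), for 0.2 s.
At the end, for the whole second after the job is handed in: Knife held still; edge's middle within 13 mm of the pencil line (25 mm along it), within 15 deg of its direction, level within 8 deg; blade leaning 13 to 27 deg, back raised; 0.5 to 20 N on the stone, holder not touched; stone still gripped by the jaw (over 12 N) (contact force between jaw and stone above 12 N and y of knife_edge in the frame of stone_mark between -0.013 and 0.013 m and x of knife_edge in the frame of stone_mark between -0.025 and 0.025 m and z of knife_edge in the frame of stone_mark below 0.005 m and z of knife_spine in the frame of stone_mark above 0.007 m and angle between knife's own z axis and vertical between 0.227 and 0.471 rad and angle between knife's own x axis and vertical between 1.43 and 1.71 rad and angle between the x axis of knife and the x axis of stone_mark, either way round below 0.26 rad and contact force between knife and stone between 0.5 and 20 N and contact force between the fingers and knife above 1 N and linear speed of knife below 0.02 m/s and contact force between knife and holder below 0.5 N); the arm keeps its last pose, push and grip.
It fails at once if the blade is pressed on the stone with more than 35 N (contact force between knife and stone above 35 N).
It fails at once if a bystander is moved by more than 30 mm (distance of any of spice_1, tomato, garlic, onion, mug from where it was at the start of the episode above 0.03 m).
It also fails if it takes over 72 s, if anything falls off the work surface, if the arm or the gripper's body presses on something with over 40 N, if the wrist force passes 120 N, or if a joint passes its speed limit or range.

## Robot

A 6-joint arm with a two-finger parallel gripper is mounted at the origin on a cart in front of the work surface, level with it; the furniture and walls round the work are solid. World frame = base frame: x ahead of the robot, y to its left, z up, the work surface at z = 0. Lengths are in mm, angles in rad, forces in N, time in s.
With the tool pointing down it reaches from about 300 to 875 mm from the base axis. Payload 6.4 kg.
Tool frame: the origin (TCP) lies at the centre of the arm's flange, where the gripper is bolted on; the fingertips stand 173 mm ahead of it and the grasp point (between the pads) lies 155 mm ahead of it; z points along the fingers, y is the line along which they close (so a half turn about z gives the same grasp; the last joint's range is limited). The gripper opens to 85 mm and grips with 20 to 120 N. Pads are 22 mm wide; open, the fingers measure 114 mm over their backs; the gripper's body (76 mm by 85 mm) begins 54 mm behind the grasp point. The pads swing forward as they close: fully open they stand 13 mm farther back than shut.
Start: joints at [-1.536, 0.181, 1.607, -0, 1.354, -0.206], TCP at [137.141, -558.422, 404.688] pointing down, gripper open.
Joint ranges: [-2.99, 2.99], [-0.89, 2.07], [0.3, 2.58], [-1.14, 4.28], [0, 2.63], [-3.12, 3.12]. Speed limits (rad/s): [2.57, 2.57, 3.01, 3.14, 3.14, 3.14].

## Interface

Orientations are given as a 3x3 rotation matrix whose columns are the frame's x, y, z axes.
In Python, from plant import bot gives the robot as it stands.
- The arm moves only by the shell command python3 -m pendant 'ROWS' [FORCE]. ROWS is JSON, a list of rows, each a list of 5 numbers: the shift along the tool's x, y, z in m, then the turn about the tool's z in rad, then the opening, from 0 (shut) to 1 (fully open). A call has 1 to 8 rows; each row is the pose to reach, as a shift and turn from the pose commanded when the call began, along the tool's axes at that moment; what a row does not reach only later rows make up. A row lasts 1/8 s, in which the tool goes at most 62.5 mm and 10.7 degrees, less where a joint would pass 70% of its speed; a pose out of reach is approached as far as the arm can. A call with a gripper value outside its range is refused whole. The fingers move at their own pace and stop on an object; FORCE is the grip in N (left out, the last holds). Time passes only in rows, so rows that repeat a pose let the fingers close. It gives the time, the measured TCP pose, the force, the opening and the grip force at its end, in the units of the state.
- bot.get_obs(): the state, without advancing time (a new reading comes with each control period).
- bot.read_camera(name): name is "scene" or "top"; returns (picture, depth): 480x640x3 uint8, red, green, blue; 480x640 float32, mm along the optical axis (not along the pixel's ray), 0 where there is no reading.
- bot.get_calibration(name): a dict with "mtx" (3x3 intrinsics, pixels), "k1" (the pictures are not rectified: a ray, as slopes to the right and down, at radius r is drawn at 1 + k1 r^2 times it, then the intrinsics apply), "eye" and "rotation" of the camera in the world. Camera axes: x right, y down, z forward; pixel columns grow to the right and rows downward; lengths in mm; the calibration is good to about 2 mm. A picture is of the moment at which its call begins. get_calibration takes no time and is no camera call.
- bot.finish_job(): hands the job in; it is judged then, once.
The state is a dict: "time": time; "joint_pos": joint angles; "qvel": joint speeds; "tau": joint torques, N m; "tcp_pos": TCP position; "tool_rot": TCP orientation; "force": force on the tool from outside, world axes, zero at the start; "torque": the same for the moment, N m; "opening": opening from 0.0 (shut) to 1.0 (fully open); "finger_force": force on a finger pad.
Only numpy, scipy, OpenCV 4.12 (cv2) and the standard library are available. Lean on these libraries where they do the work, as an engineer would, in place of code of your own. Each camera call takes 0.05 s, during which the arm holds its last target. There are 200 camera calls.

## Working session

There is one attempt and no reset: what is moved stays moved. The work goes in short steps, Python scripts to look and compute and a shell command to move; the robot and the scene stay as the last step left them, time stands still between calls to the robot, and variables do not carry over. Pictures are saved under pics/ and viewed, at most 10 in all, crops included, and the job is handed in when it is done.

```bash
ls; mkdir -p pics; python3 - <<'E'
from plant import bot
import cv2, numpy as np
for n in("scene","top"):
    p,d=bot.read_camera(n); cv2.imwrite(f"pics/{n}0.png",p[:,:,::-1]); np.save(f"pics/{n}0.npy",d)
    c=bot.get_calibration(n); print(n,{k:np.round(v,4).tolist() for k,v in c.items()})
o=bot.get_obs(); print(o)
E
```

```text
pics
scene {'mtx': [[458.5212, 0.0, 319.6645], [0.0, 458.5212, 239.2304], [0.0, 0.0, 1.0]], 'k1': -0.0572, 'eye': [6.4636, 779.6785, 889.8786], 'rotation': [[-0.798, -0.409, 0.4426], [-0.6026, 0.5303, -0.5964], [0.0092, -0.7427, -0.6696]]}
top {'mtx': [[568.456, 0.0, 326.8443], [0.0, 568.456, 243.0124], [0.0, 0.0, 1.0]], 'k1': -0.0523, 'eye': [362.8797, 82.4152, 1421.3371], 'rotation': [[0.0018, -0.989, 0.1482], [-1.0, -0.0015, 0.0022], [-0.002, -0.1482, -0.989]]}
{'time': 0.1, 'joint_pos': array([-1.53629893e+00,  1.81436617e-01,  1.60790819e+00, -1.64362045e-05,
        1.35380954e+00, -2.06320941e-01]), 'qvel': array([ 0.00073382, -0.00051164, -0.00134928,  0.00095459,  0.00063427,
       -0.00082999]), 'tau': array([ 5.45140679e-07, -4.45877945e+01, -3.52240062e+01, -2.24025489e-04,
        4.09044776e-03, -5.36296980e-07]), 'tcp_pos': array([ 137.13082346, -558.16937285,  403.89089407]), 'tool_rot': array([[ 9.71142293e-01,  2.38500821e-01, -6.99045575e-05],
       [ 2.38500637e-01, -9.71141087e-01,  1.56020067e-03],
       [ 3.04221952e-04, -1.53184913e-03, -9.99998780e-01]]), 'force': array([-0.12690914, -0.07538823, -0.04479131]), 'torque': array([ 0.0035455 ,  0.07823208, -0.04011153]), 'finger_force': 0.0, 'opening': 1.0013007747094658}
```

View pics/top0.png

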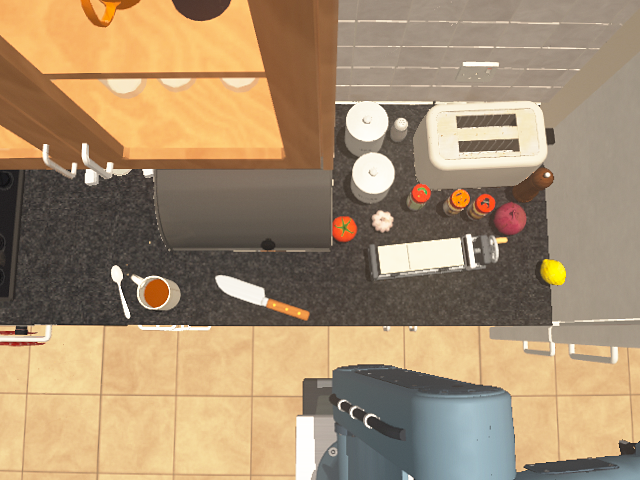

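View pics/scene0.png

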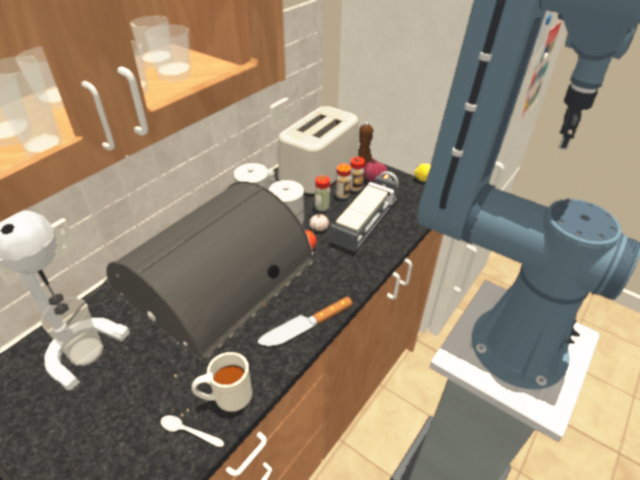

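The top view shows the holder lying along world y, with its wheel end at about (490,248) and the turning handle at about (503,240). The onion is near it at (510,218). The pencil line is near (409,258). The knife lies at (217,280)–(308,316), tip to the left. I'll write helpers and zoom in.

```bash
cat > h.py <<'E'
import numpy as np, cv2
from plant import bot
def ray(name,uv):
    c=bot.get_calibration(name); uv=np.atleast_2d(np.float64(uv))
    s=(uv-c["mtx"][:2,2])/np.array([c["mtx"][0,0],c["mtx"][1,1]]); u=s.copy()
    for _ in range(20): u=s/(1+c["k1"]*(u**2).sum(1,keepdims=True))
    return np.array(c["eye"]),np.c_[u,np.ones(len(u))]@np.array(c["rotation"]).T
def onz(name,uv,z):
    e,r=ray(name,uv); return e+r*((z-e[2])/r[:,2])[:,None]
def dep(name,uv,d):
    e,r=ray(name,uv); uv=np.atleast_2d(uv).astype(int); return e+r*d[uv[:,1],uv[:,0]][:,None]
def snap(name,fn):
    p,d=bot.read_camera(name); cv2.imwrite(f"pics/{fn}.png",p[:,:,::-1]); np.save(f"pics/{fn}.npy",d); return p,d
def cloud(name,d):
    v,u=np.mgrid[:480,:640]; P=dep(name,np.c_[u.ravel(),v.ravel()],d).reshape(480,640,3); P[d==0]=np.nan; return P
E
python3 - <<'E'
from h import *
p=cv2.imread("pics/top0.png"); d=np.load("pics/top0.npy"); P=cloud("top",d)
a=cv2.resize(p[195:285,360:560],(800,360),interpolation=cv2.INTER_CUBIC)
b=cv2.resize(p[265:325,205:325],(480,240),interpolation=cv2.INTER_CUBIC)
im=np.zeros((600,800,3),np.uint8); im[:360]=a; im[360:,:480]=b; cv2.imwrite("pics/z0.png",im)
hsv=cv2.cvtColor(p,cv2.COLOR_BGR2HSV)
# stone top: bright, z 65..85
m=(abs(P[:,:,2]-75)<8)&(hsv[:,:,2]>170)&(hsv[:,:,1]<70); m[:,:360]=0;m[:,500:]=0; m[:230]=0
c=max(cv2.findContours(m.astype(np.uint8),0,2)[0],key=cv2.contourArea)
r=cv2.boxPoints(cv2.minAreaRect(c)); q=onz("top",r,75)
print("stone px",r.round(1).tolist(),"\n",q.round(1),np.linalg.norm(np.diff(q,axis=0),axis=1), q.mean(0), np.nanmedian(P[m][:,2]))
# knife
k=np.zeros(m.shape,bool);k[265:325,205:325]=1
hm=k&(hsv[:,:,1]>120)&(hsv[:,:,0]<25)&(hsv[:,:,2]>100); bm=k&(hsv[:,:,2]>140)&(hsv[:,:,1]<90)
for n,mm in(("handle",hm),("blade",bm)):
    c=max(cv2.findContours(mm.astype(np.uint8),0,2)[0],key=cv2.contourArea)
    z=18 if n=="handle" else 10
    r=cv2.boxPoints(cv2.minAreaRect(c)); q=onz("top",r,z); print(n,r.round(1).tolist(),"\n",q.round(1),np.linalg.norm(np.diff(q,axis=0),axis=1).round(1),q.mean(0).round(1))
    w=onz("top",c[:,0],z); 
    if n=="blade": print(w[::4,:2].round(0).tolist())
for n,uv in dict(handle=(503,240),wheel=(490,248),onion=(510,218),jar1=(420,192),jar2=(459,198),jar3=(486,206),tom=(344,229),gar=(382,221)).items(): print(n,dep("top",uv,d).round(1))
E
```

```text
stone px [[377.29998779296875, 246.60000610351562], [460.6000061035156, 237.5], [463.5, 264.20001220703125], [380.20001220703125, 273.29998779296875]] 
 [[ 556.2  -35.3   75. ]
 [ 578.4 -236.    75. ]
 [ 513.9 -240.9   75. ]
 [ 492.1  -41.5   75. ]] [201.91331239  64.69481187 200.5308822 ] [ 535.16268687 -138.42927649   75.        ] 75.09880090282309
handle [[265.6000061035156, 307.20001220703125], [268.79998779296875, 297.6000061035156], [310.20001220703125, 311.3999938964844], [307.0, 321.0]] 
 [[413.4 235.8  18. ]
 [437.  228.3  18. ]
 [403.4 126.1  18. ]
 [380.  133.8  18. ]] [ 24.7 107.6  24.6] [408.5 181.   18. ]
blade [[210.89999389648438, 288.3999938964844], [217.10000610351562, 271.20001220703125], [271.0, 290.6000061035156], [264.79998779296875, 307.79998779296875]] 
 [[459.8 373.9  10. ]
 [502.8 359.6  10. ]
 [454.7 223.9  10. ]
 [412.2 238.6  10. ]] [ 45.3 144.   45. ] [457.4 299.   10. ]
[[493.0, 360.0], [476.0, 362.0], [466.0, 356.0], [448.0, 333.0], [444.0, 323.0], [439.0, 308.0], [434.0, 293.0], [429.0, 278.0], [424.0, 266.0], [419.0, 241.0], [427.0, 236.0], [436.0, 231.0], [441.0, 241.0], [461.0, 246.0], [466.0, 261.0], [471.0, 277.0], [476.0, 292.0], [481.0, 304.0], [486.0, 317.0], [491.0, 337.0]]
handle [[ 576.5 -346.3   50.6]]
wheel [[ 554.3 -308.7   66.7]]
onion [[ 628.4 -361.1   66.1]]
jar1 [[ 682.5 -135.4  107.6]]
jar2 [[ 668.5 -228.1  106.3]]
jar3 [[ 648.3 -290.6  110.9]]
tom [[602.9  43.6  51.6]]
gar [[624.7 -50.5  42.1]]
```

View pics/z0.png

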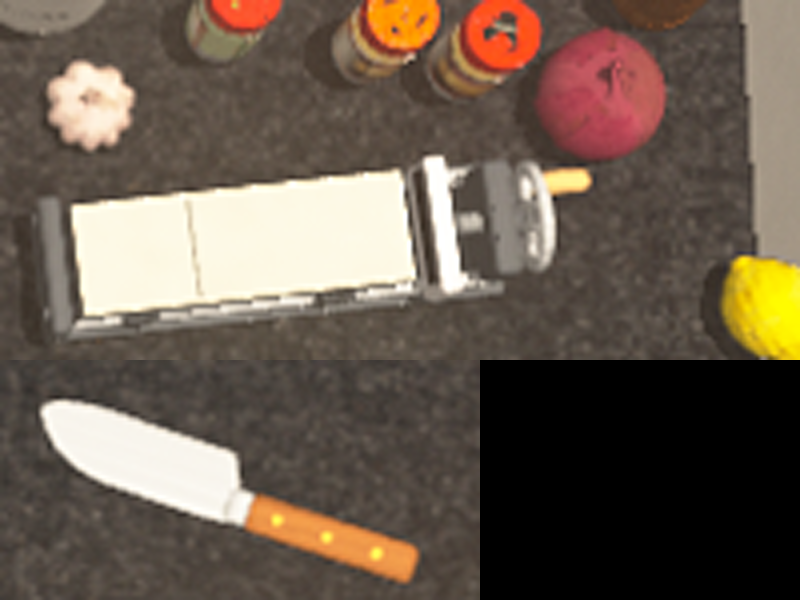

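The zoom shows the pencil line at about px (408.5,256), the knife's straight edge on the far side and its back toward the robot, and the wheel handle on the +x side close to the onion. Next I'll measure the wheel handle, the line and the onion more exactly.

```bash
python3 - <<'E'
from h import *
ys=np.array([-.109,.994,0]); xs=np.array([.994,.109,0]); C=np.array([535.2,-138.4,0])
A=C-204*ys; print("axis guess",A.round(1))
for n,box in(("top",(225,260,485,520)),("scene",(170,200,375,410))):
    p=cv2.imread(f"pics/{n}0.png"); d=np.load(f"pics/{n}0.npy"); P=cloud(n,d); hsv=cv2.cvtColor(p,cv2.COLOR_BGR2HSV)
    m=np.zeros(d.shape,bool); m[box[0]:box[1],box[2]:box[3]]=1
    m&=(hsv[:,:,0]>12)&(hsv[:,:,0]<28)&(hsv[:,:,1]>90)&(hsv[:,:,2]>120)
    v,u=np.nonzero(m); print(n,"handle px",len(u),u.min() if len(u) else 0,u.max() if len(u) else 0, v.min() if len(u) else 0,v.max() if len(u) else 0)
    if len(u):
        q=P[m]; q=q[~np.isnan(q[:,0])]; L=np.c_[(q-A)@xs,(q-A)@ys,q[:,2]]; print(L[::max(1,len(L)//14)].round(1).tolist())
    # onion
    m=np.zeros(d.shape,bool); 
    if n=="top": m[195:245,490:535]=1
    else: m[155:185,360:395]=1
    m&=((hsv[:,:,0]>160)|(hsv[:,:,0]<3))&(hsv[:,:,1]>80)
    q=P[m]; q=q[~np.isnan(q[:,0])]; q=q[(q[:,2]>15)&(q[:,2]<85)]
    c=max(cv2.findContours(m.astype(np.uint8),0,2)[0],key=cv2.contourArea); print("onion circle px",cv2.minEnclosingCircle(c),cv2.boundingRect(c))
    # sphere fit
    s=np.linalg.lstsq(np.c_[2*q,np.ones(len(q))],(q**2).sum(1),rcond=None)[0]; R=np.sqrt(s[3]+s[:3]@s[:3]); print("sphere",s[:3].round(1),R.round(1),"local",((s[:3]-A)@xs).round(1),((s[:3]-A)@ys).round(1),"top z",q[:,2].max())
print("mark", onz("top",[(408.7,256.3)],75))
# wheel rim points, top
n="top";p=cv2.imread("pics/top0.png"); d=np.load("pics/top0.npy"); P=cloud(n,d).reshape(-1,3); L=np.c_[(P-A)@xs,(P-A)@ys,P[:,2]]
s=L[(abs(L[:,0])<60)&(L[:,1]>-30)&(L[:,1]<110)&(L[:,2]>25)]
for a in range(-30,110,6):
    t=s[(s[:,1]>=a)&(s[:,1]<a+6)]
    if len(t): print(a,len(t),t.min(0).round(0)[[0,2]],t.max(0).round(0)[[0,2]])
E
```

```text
axis guess [ 557.4 -341.2    0. ]
top handle px 69 496 507 237 243
[[33.6, -9.3, 1.0], [32.7, -20.0, -0.5], [32.6, -32.8, -8.5], [24.9, 3.7, 48.3], [23.8, -6.2, 48.4], [28.6, -31.8, 1.1], [22.5, 3.8, 47.4], [20.8, -4.3, 53.0], [20.2, -15.4, 49.0], [19.0, 3.8, 53.9], [18.3, -7.1, 50.6], [22.7, -32.1, 5.5], [16.5, 1.1, 52.0], [16.3, -11.1, 44.9], [15.2, 7.9, 49.2], [14.1, -1.7, 49.9], [12.7, -10.7, 52.4], [11.9, 1.0, 49.3]]
onion circle px ((509.4545593261719, 218.27272033691406), 16.470701217651367) (494, 202, 32, 33)
sphere [ 632.6 -369.6   33.9] 36.1 local 71.6 -36.5 top z 84.99858753529315
scene handle px 15 383 387 174 178
[[32.3, -41.3, 32.1], [31.8, -31.8, 33.7], [18.8, -6.5, 52.9], [17.0, -10.9, 51.0], [32.7, -26.2, 32.7], [20.8, -3.9, 49.8], [17.7, -4.8, 50.4], [18.6, -16.4, 43.3], [34.1, -21.7, 30.8], [20.4, 4.9, 51.1], [17.7, 3.0, 51.0], [15.1, 1.0, 50.8], [14.2, -5.8, 47.2], [4.3, 37.4, 72.0], [15.5, -1.4, 45.3]]
onion circle px ((373.4837341308594, 167.10975646972656), 13.647900581359863) (360, 159, 28, 22)
sphere [ 636.9 -375.1   25.7] 43.3 local 75.3 -42.4 top z 81.4426054428643
mark [[ 532.87196396 -110.12313884   75.        ]]
-30 36 [33. 35.] [60. 68.]
-24 37 [34. 30.] [60. 72.]
-18 37 [15. 26.] [59. 66.]
-12 44 [12. 25.] [60. 59.]
-6 31 [12. 28.] [60. 56.]
0 16 [12. 42.] [25. 54.]
6 5 [15. 46.] [23. 53.]
12 2 [14. 48.] [16. 50.]
18 69 [-34.  43.] [28. 93.]
24 124 [-34.  31.] [30. 92.]
30 15 [-11.  59.] [ 9. 70.]
36 47 [-34.  70.] [32. 80.]
42 79 [-35.  39.] [33. 83.]
48 100 [-35.  26.] [32. 84.]
54 137 [-36.  25.] [34. 84.]
60 29 [-36.  28.] [34. 66.]
66 13 [-9. 56.] [ 8. 68.]
72 49 [-39.  60.] [40. 75.]
78 88 [-42.  26.] [40. 74.]
84 132 [-41.  25.] [39. 76.]
90 79 [-36.  29.] [35. 73.]
96 8 [-35.  26.] [-30.  37.]
102 51 [-35.  29.] [31. 78.]
108 22 [-36.  28.] [32. 81.]
```

Measured: the handle centre is about 18 mm to +x of the axis and near z 45, so the wheel is at about 2.1 rad. The onion centre is at about (632,−369). A cabinet panel stands at y < −450, so I'll swing in front of it first.

```bash
cat >> h.py <<'E'
ys=np.array([-.109,.994,0]); xs=np.array([.994,.109,0]); A=np.array([557.4,-341.2,56.])
def go(T,yaw=None,cmd=None):
    """shift (m, tool axes) and turn to bring the TCP to T with tool y at yaw deg (mod 180)"""
    o=bot.get_obs(); R=o["tool_rot"]; s=R.T@(np.array(T)-o["tcp_pos"])/1000
    y=np.degrees(np.arctan2(R[1,1],R[0,1])); t=0
    if yaw is not None: t=-np.radians((yaw-y+90)%180-90)
    print("go",np.round(s,4),"turn",round(t,3),"| tcp",o["tcp_pos"].round(1),"yaw",y.round(1),"J",o["joint_pos"].round(2),"F",o["force"].round(1),"op",round(o["opening"]*85,1),"t",round(o["time"],2))
E
python3 - <<'E'
from h import *
go([300,-320,400],6.26); P=A+18*xs+3*ys; go([P[0],P[1],330],6.26); print(P)
E
```

```text
go [ 0.215  -0.1924  0.0043] turn -1.439 | tcp [ 137.1 -558.2  403.9] yaw -76.2 J [-1.54  0.18  1.61 -0.    1.35 -0.21] F [-0.1 -0.1 -0. ] op 85.1 t 0.1
go [ 0.4781 -0.111   0.0742] turn -1.439 | tcp [ 137.1 -558.2  403.9] yaw -76.2 J [-1.54  0.18  1.61 -0.    1.35 -0.21] F [-0.1 -0.1 -0. ] op 85.1 t 0.1
[ 574.965 -336.256   56.   ]
```

```bash
python3 -m pendant '[[0.215,-0.192,0.004,-0.36,0.4],[0.215,-0.192,0.004,-0.72,0.3],[0.215,-0.192,0.004,-1.08,0.3],[0.215,-0.192,0.004,-1.439,0.3],[0.215,-0.192,0.004,-1.439,0.3],[0.478,-0.111,0.074,-1.439,0.3],[0.478,-0.111,0.074,-1.439,0.3],[0.478,-0.111,0.074,-1.439,0.3]]' 20; python3 - <<'E'
from h import *
P=A+18*xs+3*ys; go([P[0],P[1],330],6.26)
E
```

```text
time: 1.1
tcp_pos: [483.5, -330.8, 353.9]
tool_rot: [[-0.114, 0.994, 0.0], [0.994, 0.114, -0.0], [-0.0, -0.0, -1.0]]
force: [-0.0, -1.1, -0.4]
opening: 0.3
finger_force: 0.0
go [-0.0158  0.0903  0.0239] turn 0.005 | tcp [ 483.5 -330.8  353.9] yaw 6.5 J [-0.8   0.25  1.63 -0.    1.26 -0.92] F [-0.  -1.1 -0.4] op 25.5 t 1.1
```

```bash
python3 -m pendant '[[0,0.06,0.02,0,0.27],[0,0.06,0.02,0,0.27],[0,0.06,0.02,0,0.27],[0,0.06,0.02,0,0.27]]'; python3 - <<'E'
from h import *
p,d=snap("top","top1"); s,_=snap("scene","scene1")
a=cv2.resize(p[195:285,440:560],(640,480),interpolation=cv2.INTER_CUBIC); cv2.imwrite("pics/z1.png",a[:,:,::-1])
P=A+18*xs+3*ys; go([P[0],P[1],330],6.26)
E
```

```text
time: 1.6
tcp_pos: [540.3, -325.2, 335.5]
tool_rot: [[-0.108, 0.994, 0.001], [0.994, 0.108, -0.001], [-0.001, 0.001, -1.0]]
force: [-0.6, 0.4, -0.1]
opening: 0.27
finger_force: 0.0
go [-0.0146  0.0332  0.0059] turn -0.002 | tcp [ 540.4 -325.3  335.9] yaw 6.2 J [-0.73  0.37  1.52 -0.    1.25 -0.84] F [ 0.1 -0.4  0.7] op 22.7 t 1.7
```

```bash
python3 -m pendant '[[-0.0145,0.03,0.006,0,0.27],[-0.0145,0.03,0.04,0,0.27],[-0.0145,0.03,0.08,0,0.27],[-0.0145,0.03,0.1,0,0.27],[-0.0145,0.03,0.116,0,0.27],[-0.0145,0.03,0.127,0,0.27],[-0.0145,0.03,0.127,0,0.27]]'; python3 - <<'E'
from h import *
p,d=snap("top","top2"); s,_=snap("scene","scene2")
a=cv2.resize(p[195:285,440:560],(640,480),interpolation=cv2.INTER_CUBIC);b=cv2.resize(s[140:230,340:430],(480,480),interpolation=cv2.INTER_CUBIC)
cv2.imwrite("pics/z2.png",cv2.resize(np.hstack([a,b]),(800,343))[:,:,::-1])
P=A+18*xs+3*ys; go([P[0],P[1],208],6.26)
E
```

```text
time: 2.58
tcp_pos: [572.5, -335.9, 207.3]
tool_rot: [[-0.109, 0.994, -0.0], [0.994, 0.109, 0.0], [0.0, -0.0, -1.0]]
force: [-0.3, 0.1, 0.2]
opening: 0.268
finger_force: 0.0
go [-0.0003  0.002   0.0004] turn -0.0 | tcp [ 573.  -336.1  208.4] yaw 6.2 J [-0.71  0.59  1.48  0.    1.07 -0.82] F [ 0.2 -0.3  0.5] op 22.6 t 2.67
```

View pics/z2.png

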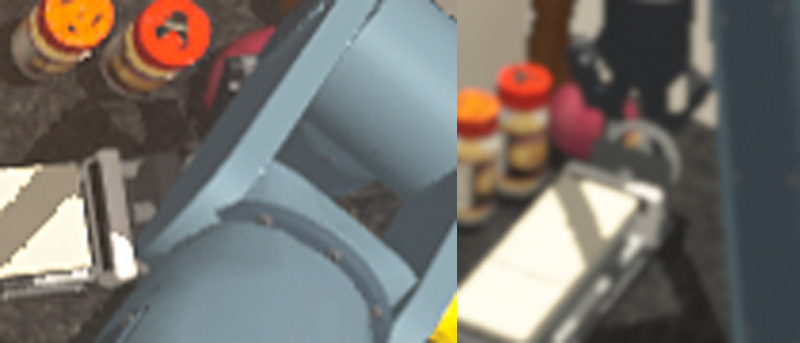

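The scene crop shows the fingers straddling the turning handle behind the wheel. The onion is undisturbed and there are no contact forces, so I'll close.

```bash
python3 -m pendant '[[0,0.001,0,0,0.1],[0,0.001,0,0,0.1],[0,0.001,0,0,0.1]]' 30; python3 - <<'E'
from h import *
o=bot.get_obs(); G=o["tcp_pos"]-[0,0,155]; v=G-A; print("grip local",v@xs,v@ys,v[2],"op mm",o["opening"]*85,"ff",o["finger_force"],o["force"])
E
```

```text
time: 3.05
tcp_pos: [574.2, -336.0, 208.4]
tool_rot: [[-0.109, 0.994, 0.002], [0.994, 0.109, -0.001], [-0.002, 0.002, -1.0]]
force: [3.7, -0.5, 1.3]
opening: 0.144
finger_force: 30.3
grip local 17.232201029133602 3.3582519561825337 -2.61748559529687 op mm 12.254505114068794 ff 30.347903966903687 [ 3.69993299 -0.46365868  1.25975191]
```

```bash
python3 -m pendant '[[0,-0.002,0.0022,0,0.1],[0,-0.0042,0.0042,0,0.1],[0,-0.0068,0.006,0,0.1],[0,-0.0095,0.0073,0,0.1],[0,-0.0124,0.0084,0,0.1],[0,-0.0155,0.009,0,0.1],[0,-0.0186,0.0093,0,0.1],[0,-0.0218,0.0092,0,0.1]]' 30; python3 - <<'E'
from h import *
o=bot.get_obs(); G=o["tcp_pos"]-[0,0,155]; v=G-A; print("grip local",v@xs,v@ys,v[2],"op mm",o["opening"]*85,"ff",o["finger_force"],o["force"])
p,d=snap("top","top3"); s,_=snap("scene","scene3")
P=cloud("scene",_); hsv=cv2.cvtColor(s,cv2.COLOR_RGB2HSV); 
m=np.zeros(_.shape,bool); m[150:215,360:420]=1
m&=(hsv[:,:,0]>12)&(hsv[:,:,0]<28)&(hsv[:,:,1]>90)&(hsv[:,:,2]>90)
q=P[m]; print(np.c_[(q-A)@xs,(q-A)@ys,q[:,2]].round(0).tolist())
E
```

```text
time: 4.05
tcp_pos: [552.2, -338.4, 199.0]
tool_rot: [[-0.109, 0.994, 0.002], [0.994, 0.109, -0.001], [-0.001, 0.002, -1.0]]
force: [4.8, -1.3, 6.1]
opening: 0.148
finger_force: 30.8
grip local -4.875213441992928 3.3658776866075577 -12.030633492710393 op mm 12.59622759772949 ff 30.830642580986023 [ 4.79024557 -1.33334947  6.06052333]
[[87.0, 49.0, 72.0], [84.0, 46.0, 71.0], [87.0, 47.0, 67.0], [84.0, 46.0, 67.0], [83.0, 40.0, 65.0], [86.0, 49.0, 65.0], [84.0, 46.0, 64.0], [81.0, 51.0, 56.0], [83.0, 39.0, 48.0], [111.0, -33.0, -3.0], [85.0, 50.0, 50.0], [80.0, 52.0, 53.0], [83.0, 38.0, 44.0], [107.0, -24.0, -1.0], [84.0, 50.0, 46.0], [83.0, 45.0, 44.0], [84.0, 35.0, 38.0], [105.0, -21.0, -3.0], [83.0, 51.0, 44.0], [82.0, 46.0, 41.0], [81.0, 41.0, 39.0], [84.0, 49.0, 39.0], [81.0, 47.0, 38.0], [82.0, 37.0, 32.0], [84.0, 49.0, 34.0], [85.0, 39.0, 28.0], [82.0, 37.0, 28.0], [84.0, 47.0, 29.0], [83.0, 42.0, 27.0], [84.0, 46.0, 13.0]]
```

```bash
cat > w.py <<'E'
from h import *
o=bot.get_obs(); v=o["tcp_pos"]-[0,0,155]-A; print("grip local",round(v@xs,1),round(v@ys,1),v[2].round(1),"op",round(o["opening"]*85,1),"ff",round(o["finger_force"],1),"F local",round(o["force"]@xs,1),round(o["force"]@ys,1),o["force"][2].round(1),"t",round(o["time"],2))
E
python3 -m pendant '[[0,-0.006,-0.0026,0,0.1],[0,-0.0112,-0.0062,0,0.1],[0,-0.0152,-0.0109,0,0.1],[0,-0.0179,-0.0166,0,0.1],[0,-0.0191,-0.0227,0,0.1],[0,-0.0186,-0.029,0,0.1],[0,-0.0165,-0.0349,0,0.1],[0,-0.0129,-0.0401,0,0.1]]' 30; python3 w.py
```

```text
time: 5.15
tcp_pos: [537.2, -340.2, 237.0]
tool_rot: [[-0.109, 0.994, -0.005], [0.994, 0.109, 0.0], [0.001, -0.005, -1.0]]
force: [-5.0, -7.5, -0.9]
opening: 0.145
finger_force: 30.2
grip local -19.9 3.2 26.0 op 12.3 ff 30.2 F local -5.7 -6.9 -0.9 t 5.15
```

```bash
python3 -m pendant '[[0,0.0047,-0.004,0,0.1],[0,0.0104,-0.0067,0,0.1],[0,0.0165,-0.0079,0,0.1],[0,0.0228,-0.0074,0,0.1],[0,0.0287,-0.0053,0,0.1],[0,0.0339,-0.0017,0,0.1],[0,0.0379,0.003,0,0.1],[0,0.0406,0.0087,0,0.1]]' 30; python3 w.py
```

```text
time: 6.15
tcp_pos: [579.1, -335.5, 228.9]
tool_rot: [[-0.109, 0.994, -0.002], [0.994, 0.109, -0.001], [-0.0, -0.002, -1.0]]
force: [-3.2, -5.8, 1.9]
opening: 0.148
finger_force: 30.5
grip local 22.1 3.3 17.9 op 12.6 ff 30.5 F local -3.8 -5.4 1.9 t 6.15
```

```bash
python3 -m pendant '[[0,0.0012,0.0061,0,0.1],[0,0.0007,0.0124,0,0.1],[0,-0.0014,0.0183,0,0.1],[0,-0.005,0.0235,0,0.1],[0,-0.0097,0.0275,0,0.1],[0,-0.0154,0.0302,0,0.1],[0,-0.0215,0.0314,0,0.1],[0,-0.0278,0.0309,0,0.1]]' 30; python3 w.py; python3 -m pendant '[[0,-0.0059,-0.0021,0,0.1],[0,-0.0111,-0.0057,0,0.1],[0,-0.0151,-0.0104,0,0.1],[0,-0.0178,-0.0161,0,0.1],[0,-0.019,-0.0222,0,0.1],[0,-0.0185,-0.0285,0,0.1],[0,-0.0164,-0.0344,0,0.1],[0,-0.0128,-0.0396,0,0.1]]' 30; python3 w.py
```

```text
time: 7.15
tcp_pos: [552.3, -338.3, 199.0]
tool_rot: [[-0.109, 0.994, 0.002], [0.994, 0.109, -0.001], [-0.001, 0.002, -1.0]]
force: [4.4, -3.8, 4.1]
opening: 0.145
finger_force: 30.7
grip local -4.7 3.4 -12.0 op 12.4 ff 30.7 F local 3.9 -4.2 4.1 t 7.15
time: 8.15
tcp_pos: [537.2, -340.2, 236.7]
tool_rot: [[-0.109, 0.994, -0.006], [0.994, 0.109, 0.0], [0.001, -0.006, -1.0]]
force: [-7.9, -8.0, 1.3]
opening: 0.148
finger_force: 30.4
grip local -19.9 3.2 25.7 op 12.5 ff 30.4 F local -8.8 -7.1 1.3 t 8.15
```

```bash
python3 -m pendant '[[0,0.0023,-0.0021,0,0.1],[0,0.0047,-0.004,0,0.1],[0,0.0075,-0.0054,0,0.1],[0,0.0104,-0.0067,0,0.1],[0,0.0135,-0.0075,0,0.1],[0,0.0165,-0.0079,0,0.1]]' 40; python3 w.py; python3 -m pendant '[[0,0.002,0,0,0.1],[0,0.004,0,0,0.1],[0,0.004,0,0,0.1]]' 50; python3 w.py
```

```text
time: 8.9
tcp_pos: [555.1, -338.2, 246.8]
tool_rot: [[-0.109, 0.994, -0.001], [0.994, 0.109, -0.001], [-0.0, -0.001, -1.0]]
force: [-3.2, -3.6, 9.7]
opening: 0.138
finger_force: 42.1
grip local -1.9 3.3 35.8 op 11.8 ff 42.1 F local -3.6 -3.2 9.7 t 8.9
time: 9.28
tcp_pos: [559.4, -337.7, 246.6]
tool_rot: [[-0.109, 0.994, -0.001], [0.994, 0.109, -0.001], [-0.001, -0.001, -1.0]]
force: [-2.3, -3.9, 7.6]
opening: 0.138
finger_force: 50.1
grip local 2.3 3.3 35.6 op 11.8 ff 50.1 F local -2.7 -3.6 7.6 t 9.28
```

```bash
python3 -m pendant '[[0,0.0027,0.0004,0,0.1],[0,0.0055,0.0012,0,0.1],[0,0.0055,0.0012,0,0.1]]' 50; python3 w.py;  python3 -m pendant '[[0,0.0027,0.0012,0,0.1],[0,0.0052,0.0027,0,0.1],[0,0.0052,0.0027,0,0.1]]' 50; python3 w.py
```

```text
time: 9.65
tcp_pos: [564.7, -337.1, 245.2]
tool_rot: [[-0.109, 0.994, -0.001], [0.994, 0.109, -0.001], [-0.001, -0.001, -1.0]]
force: [-2.9, -5.7, 6.7]
opening: 0.136
finger_force: 50.0
grip local 7.7 3.3 34.2 op 11.6 ff 50.0 F local -3.5 -5.4 6.7 t 9.65
time: 10.02
tcp_pos: [569.8, -336.6, 242.4]
tool_rot: [[-0.109, 0.994, -0.001], [0.994, 0.109, -0.001], [-0.0, -0.001, -1.0]]
force: [-2.8, -5.0, 7.2]
opening: 0.135
finger_force: 50.0
grip local 12.8 3.2 31.4 op 11.5 ff 50.0 F local -3.3 -4.7 7.2 t 10.03
```

```bash
python3 - <<'E'
from h import *
p,d=snap("top","top4"); s,_=snap("scene","scene4")
a=cv2.resize(p[225:285,360:500],(800,343),interpolation=cv2.INTER_CUBIC);b=cv2.resize(s[150:225,330:430],(340,255),interpolation=cv2.INTER_CUBIC)
t=cv2.imread("pics/top0.png")[225:285,360:500]; t=cv2.resize(t,(460,197),interpolation=cv2.INTER_CUBIC)[:,:,::-1]
im=np.zeros((600,800,3),np.uint8); im[:343]=a; im[343:598,:340]=b; im[343:540,340:]=t
cv2.imwrite("pics/z4.png",im[:,:,::-1])
E
```

```text
(no output)
```

View pics/z4.png

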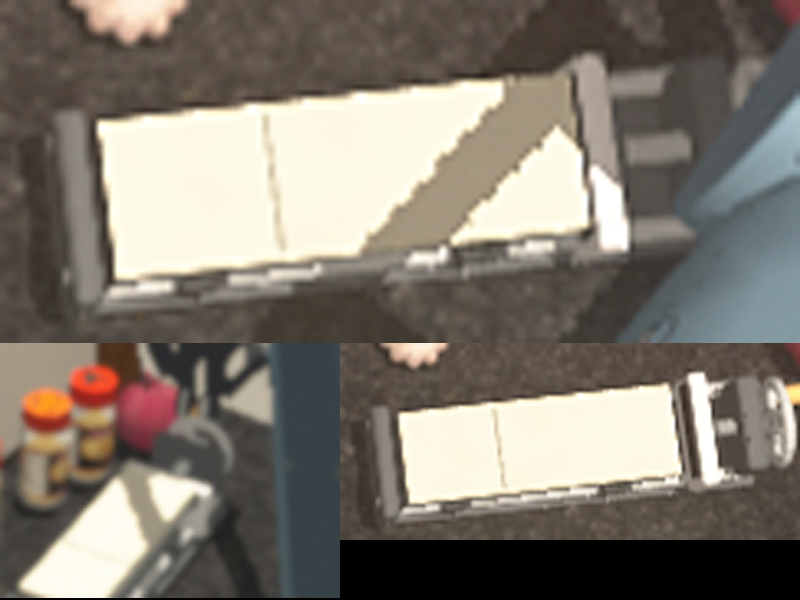

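The picture shows the jaw now touching the stone, whose wheel-side end is at crop (585,230). A small dark gap may remain at the fixed end near (95,200). I'll keep winding and watch the force.

```bash
python3 -m pendant '[[0,0.0023,0.0018,0,0.1],[0,0.0047,0.0042,0,0.1],[0,0.0067,0.0068,0,0.1],[0,0.0067,0.0068,0,0.1]]' 50; python3 w.py;  python3 -m pendant '[[0,0.0017,0.003,0,0.1],[0,0.0029,0.0061,0,0.1],[0,0.0029,0.0061,0,0.1]]' 50; python3 w.py
```

```text
time: 10.62
tcp_pos: [576.2, -335.9, 235.7]
tool_rot: [[-0.109, 0.994, -0.002], [0.994, 0.109, -0.001], [-0.0, -0.002, -1.0]]
force: [-4.9, -4.3, 8.2]
opening: 0.145
finger_force: 50.2
grip local 19.3 3.2 24.7 op 12.3 ff 50.2 F local -5.4 -3.8 8.2 t 10.62
time: 11.0
tcp_pos: [578.9, -335.6, 229.9]
tool_rot: [[-0.109, 0.994, -0.002], [0.994, 0.109, -0.001], [-0.0, -0.002, -1.0]]
force: [-5.6, -4.6, 10.9]
opening: 0.14
finger_force: 50.5
grip local 22.0 3.2 18.9 op 11.9 ff 50.5 F local -6.1 -4.0 10.9 t 11.0
```

```bash
python3 -m pendant '[[0,0.0008,0.003,0,0.1],[0,0.001,0.005,0,0.1],[0,0.001,0.005,0,0.1]]' 60; python3 w.py;  python3 -m pendant '[[0,0,0.0025,0,0.1],[0,0,0.0045,0,0.1],[0,0,0.0045,0,0.1]]' 60; python3 w.py
```

```text
time: 11.38
tcp_pos: [579.9, -335.6, 225.4]
tool_rot: [[-0.109, 0.994, -0.003], [0.994, 0.109, -0.0], [-0.0, -0.003, -1.0]]
force: [-6.8, -2.1, 13.9]
opening: 0.137
finger_force: 60.7
grip local 23.0 3.2 14.4 op 11.6 ff 60.7 F local -7.0 -1.4 13.9 t 11.38
time: 11.75
tcp_pos: [580.0, -335.5, 221.4]
tool_rot: [[-0.109, 0.994, -0.002], [0.994, 0.109, -0.001], [-0.0, -0.002, -1.0]]
force: [-8.9, -2.3, 16.8]
opening: 0.138
finger_force: 61.0
grip local 23.1 3.2 10.4 op 11.7 ff 61.0 F local -9.1 -1.3 16.8 t 11.75
```

```bash
python3 -m pendant '[[0,-0.0003,0.002,0,0.1],[0,-0.001,0.0045,0,0.1],[0,-0.001,0.0045,0,0.1]]' 70; python3 w.py; python3 - <<'E'
from h import *
p,d=snap("top","top5"); s,_=snap("scene","scene5")
for f in("top0","top4","top5"):
    g=cv2.cvtColor(cv2.imread(f"pics/{f}.png"),cv2.COLOR_BGR2GRAY).astype(float); g=g[248:262].mean(0) if 0 else g
    # intensity profile along line px near middle of stone: from fixed end to stone
    pr=[g[int(round(259.5-(u-380)*.105)),u] for u in range(366,384)]
    pj=[g[int(round(259.5+6-(u-380)*.105)),u] for u in range(455,475)]
    pm=[g[int(round(259.5-(u-380)*.105)),u] for u in range(402,416)]
    print(f,np.int32(pr).tolist(),np.int32(pm).tolist(),np.int32(pj).tolist())
P=cloud("scene",_); hsv=cv2.cvtColor(s,cv2.COLOR_RGB2HSV)
m=np.zeros(_.shape,bool); m[150:215,376:420]=1; m&=(hsv[:,:,0]>10)&(hsv[:,:,0]<30)&(hsv[:,:,1]>70)&(hsv[:,:,2]>70)
v,u=np.nonzero(m); q=P[m]; print(np.c_[u,v,(q-A)@xs,(q-A)@ys,q[:,2]].round(0).tolist())
E
```

```text
time: 12.12
tcp_pos: [579.4, -335.6, 217.6]
tool_rot: [[-0.109, 0.994, -0.001], [0.994, 0.109, -0.001], [-0.001, -0.001, -1.0]]
force: [-7.6, -0.7, 18.9]
opening: 0.128
finger_force: 69.7
grip local 22.4 3.2 6.6 op 10.9 ff 69.7 F local -7.6 0.1 18.9 t 12.12
top0 [57, 58, 63, 69, 68, 97, 125, 137, 137, 131, 90, 68, 76, 203, 247, 249, 248, 248] [248, 248, 248, 248, 248, 251, 195, 244, 249, 248, 248, 248, 248, 248] [248, 248, 248, 248, 249, 249, 252, 254, 71, 115, 128, 55, 62, 116, 247, 255, 255, 255, 254, 141]
top4 [57, 57, 61, 71, 71, 100, 128, 139, 141, 132, 90, 65, 82, 246, 252, 249, 249, 249] [248, 248, 249, 249, 250, 226, 230, 249, 249, 249, 249, 249, 249, 249] [249, 248, 249, 249, 249, 251, 253, 150, 157, 254, 255, 246, 148, 117, 76, 81, 80, 82, 82, 82]
top5 [56, 55, 63, 67, 68, 98, 126, 137, 138, 130, 87, 64, 88, 246, 251, 248, 248, 248] [248, 248, 248, 248, 250, 210, 235, 249, 248, 248, 248, 248, 248, 248] [248, 247, 248, 248, 249, 250, 252, 146, 238, 255, 255, 255, 254, 101, 77, 81, 82, 81, 82, 80]
[[383.0, 175.0, 25.0, 4.0, 56.0], [382.0, 176.0, 27.0, 7.0, 54.0], [383.0, 176.0, 23.0, 9.0, 57.0], [384.0, 176.0, 20.0, 7.0, 57.0], [383.0, 177.0, 22.0, 10.0, 53.0], [384.0, 177.0, 17.0, 14.0, 57.0]]
```

The stone is home: it shifted about 1.5 mm and then stopped, while resistance climbed steadily to about 19 N. I'll release with a small opening because the onion is close, then lift straight up.

```bash
python3 -m pendant '[[0,0,0,0,0.23],[0,0,0,0,0.23],[0,0,0,0,0.23],[0,-0.001,-0.02,0,0.23],[0,-0.001,-0.06,0,0.23],[0,-0.001,-0.12,0,0.23],[0,-0.001,-0.15,0,0.4]]' 30; python3 - <<'E'
from h import *
go([421.3,220.3,300],-18.2)
E
```

```text
time: 13.1
tcp_pos: [578.9, -334.6, 367.5]
tool_rot: [[-0.109, 0.994, 0.001], [0.994, 0.109, 0.001], [0.001, 0.001, -1.0]]
force: [-0.4, 0.3, 0.5]
opening: 0.398
finger_force: 0.0
go [ 0.5687 -0.0961  0.0677] turn 0.427 | tcp [ 578.9 -334.6  367.5] yaw 6.3 J [-0.7   0.42  1.39  0.    1.34 -0.81] F [-0.4  0.3  0.5] op 33.8 t 13.1
```

```bash
python3 -m pendant '[[0.5687,-0.0961,0.03,0.427,0.5],[0.5687,-0.0961,0.03,0.427,0.5],[0.5687,-0.0961,0.03,0.427,0.5],[0.5687,-0.0961,0.03,0.427,0.5],[0.5687,-0.0961,0.03,0.427,0.5],[0.5687,-0.0961,0.03,0.427,0.5],[0.5687,-0.0961,0.068,0.427,0.5],[0.5687,-0.0961,0.068,0.427,0.5]]'; python3 -m pendant '[[0.04,-0.006,0.01,0,0.5],[0.04,-0.006,0.01,0,0.5],[0.04,-0.006,0.01,0,0.5]]'; python3 - <<'E'
from h import *
go([421.3,220.3,175],-18.2)
p,d=snap("top","top6")
hsv=cv2.cvtColor(p,cv2.COLOR_RGB2HSV)
for f in("top0","top6"):
    b=cv2.imread(f"pics/{f}.png"); hs=cv2.cvtColor(b,cv2.COLOR_BGR2HSV); m=np.zeros(d.shape,np.uint8); m[195:245,490:535]=1
    m&=(((hs[:,:,0]>160)|(hs[:,:,0]<3))&(hs[:,:,1]>80)).astype(np.uint8); print(f,"onion",cv2.boundingRect(max(cv2.findContours(m,0,2)[0],key=cv2.contourArea)))
    m=np.zeros(d.shape,np.uint8); m[225:260,485:520]=1; m&=((hs[:,:,0]>12)&(hs[:,:,0]<28)&(hs[:,:,1]>90)&(hs[:,:,2]>120)).astype(np.uint8); v,u=np.nonzero(m); print("handle", len(u), u.mean() if len(u) else 0, v.mean() if len(u) else 0)
E
```

```text
time: 14.1
tcp_pos: [441.3, 144.2, 315.3]
tool_rot: [[0.313, 0.95, -0.003], [0.95, -0.313, 0.001], [-0.0, -0.003, -1.0]]
force: [1.2, 1.1, 0.2]
opening: 0.498
finger_force: 0.0
time: 14.48
tcp_pos: [449.3, 181.9, 305.8]
tool_rot: [[0.312, 0.95, -0.003], [0.95, -0.312, -0.0], [-0.001, -0.003, -1.0]]
force: [0.9, -0.0, 0.3]
opening: 0.5
finger_force: 0.0
go [ 0.0279 -0.0382  0.1309] turn 0.001 | tcp [449.3 181.9 305.8] yaw -18.2 J [0.14 0.1  1.92 0.   1.13 0.46] F [ 0.9 -0.   0.3] op 42.5 t 14.47
top0 onion (494, 202, 32, 33)
handle 69 501.5507246376812 239.6231884057971
top6 onion (494, 202, 32, 33)
handle 94 504.79787234042556 243.58510638297872
```

```bash
python3 -m pendant '[[0.0279,-0.0382,0.03,0,0.5],[0.0279,-0.0382,0.08,0,0.5],[0.0279,-0.0382,0.115,0,0.5],[0.0279,-0.0382,0.13,0,0.5],[0.0279,-0.0382,0.13,0,0.5]]'; python3 - <<'E'
from h import *
go([421.3,220.3,175],-18.2)
E
```

```text
time: 15.15
tcp_pos: [422.6, 219.6, 176.5]
tool_rot: [[0.314, 0.949, -0.002], [0.949, -0.314, -0.0], [-0.001, -0.001, -1.0]]
force: [-0.1, 0.9, 0.7]
opening: 0.497
finger_force: 0.0
go [ 0.0003 -0.0015  0.0015] turn -0.002 | tcp [422.6 219.6 176.5] yaw -18.3 J [0.23 0.32 1.99 0.   0.84 0.55] F [-0.1  0.9  0.7] op 42.3 t 15.15
```

```bash
python3 -m pendant '[[0,-0.0015,0.001,0,0.2],[0,-0.0015,0.001,0,0.2],[0,-0.0015,0.001,0,0.2],[0,-0.0015,0.001,0,0.2]]' 40; python3 - <<'E'
from h import *
go([421.3,220.3,175],-18.2); o=bot.get_obs(); print(o["finger_force"],o["opening"]*85)
E
```

```text
time: 15.65
tcp_pos: [422.0, 221.0, 177.3]
tool_rot: [[0.313, 0.95, 0.003], [0.95, -0.313, 0.0], [0.001, 0.003, -1.0]]
force: [-0.0, -1.0, 6.7]
opening: 0.267
finger_force: 40.8
go [-0.0009 -0.0005  0.0023] turn -0.0 | tcp [422.  221.  177.3] yaw -18.2 J [ 0.23  0.31  1.99 -0.    0.84  0.55] F [-0.  -1.   6.7] op 22.7 t 15.65
40.80038130283356 22.658430841501087
```

Gripped: the opening reads 22.7 for a 24 mm handle, so the reading is about 1.4 mm low, and the tips are just at worktop level. The moves only turn about the vertical tool axis. To lean the blade I will lay the handle half over the stone's far long edge, loosen slightly so it tips back-up against the pads, and regrip. First I lift and carry.

```bash
python3 -m pendant '[[0,0,-0.04,0,0.2],[0,0,-0.1,0,0.2],[0,0,-0.15,0,0.2],[0,0,-0.15,0,0.2],[0,0,-0.15,0,0.2]]' 40; python3 - <<'E'
from h import *
S=np.array([535,-137,0]); T=S+(33+3)*xs; print(T); go([T[0],T[1],300],6.26); o=bot.get_obs(); print(o["finger_force"],o["opening"]*85)
E
```

```text
time: 16.27
tcp_pos: [420.5, 220.7, 325.1]
tool_rot: [[0.313, 0.95, -0.001], [0.95, -0.313, -0.0], [-0.0, -0.001, -1.0]]
force: [0.3, -0.2, -2.5]
opening: 0.271
finger_force: 40.1
[ 570.784 -133.076    0.   ]
go [-0.2891  0.2534  0.025 ] turn -0.427 | tcp [420.5 220.7 325.1] yaw -18.2 J [0.23 0.05 1.93 0.   1.17 0.55] F [ 0.3 -0.2 -2.5] op 23.0 t 16.27
40.10410130023956 22.996455222814078
```

```bash
python3 -m pendant '[[-0.333,0.12,0,0,0.2],[-0.333,0.12,0,0,0.2],[-0.333,0.12,0,-0.1,0.2],[-0.333,0.12,0,-0.25,0.2],[-0.333,0.12,0,-0.427,0.2],[-0.333,0.12,0,-0.427,0.2],[-0.333,0.12,0,-0.427,0.2]]' 40; python3 - <<'E'
from h import *
S=np.array([535,-137,0]); T=S+(33+3)*xs; go([T[0],T[1],300],6.26); o=bot.get_obs(); print(o["finger_force"],o["opening"]*85)
E
```

```text
time: 17.15
tcp_pos: [430.3, -136.0, 323.9]
tool_rot: [[-0.103, 0.995, -0.003], [0.995, 0.103, 0.001], [0.001, -0.003, -1.0]]
force: [-0.3, 0.5, -2.6]
opening: 0.271
finger_force: 40.1
go [-0.0116  0.1401  0.0235] turn -0.006 | tcp [ 430.3 -136.   323.9] yaw 5.9 J [-0.57 -0.01  1.98 -0.    1.17 -0.67] F [-0.3  0.5 -2.6] op 23.0 t 17.15
40.129215717315674 23.017847529178436
```

```bash
python3 -m pendant '[[-0.0116,0.06,0.02,-0.004,0.2],[-0.0116,0.12,0.02,-0.004,0.2],[-0.0116,0.14,0.024,-0.004,0.2],[-0.0116,0.14,0.04,-0.004,0.2],[-0.0116,0.14,0.06,-0.004,0.2],[-0.0116,0.14,0.065,-0.004,0.2],[-0.0116,0.14,0.065,-0.004,0.2]]' 40; python3 - <<'E'
from h import *
S=np.array([535,-137,0]); T=S+(33+3)*xs; go([T[0],T[1],252],6.26); o=bot.get_obs(); print(o["finger_force"],o["opening"]*85)
p,d=snap("top","top7"); s,_=snap("scene","scene7")
b=cv2.resize(s[140:320,230:410],(600,600),interpolation=cv2.INTER_CUBIC); cv2.imwrite("pics/z7.png",b[:,:,::-1])
E
```

```text
time: 18.02
tcp_pos: [570.6, -129.3, 260.0]
tool_rot: [[-0.112, 0.994, -0.002], [0.994, 0.112, 0.001], [0.001, -0.002, -1.0]]
force: [-1.1, -0.1, -1.9]
opening: 0.268
finger_force: 40.4
go [-0.0038 -0.0002  0.008 ] turn 0.003 | tcp [ 570.6 -129.3  260. ] yaw 6.4 J [-0.43  0.37  1.69  0.    1.09 -0.54] F [-1.1 -0.1 -1.9] op 22.8 t 18.02
40.37826061248779 22.76881507703008
```

View pics/z7.png

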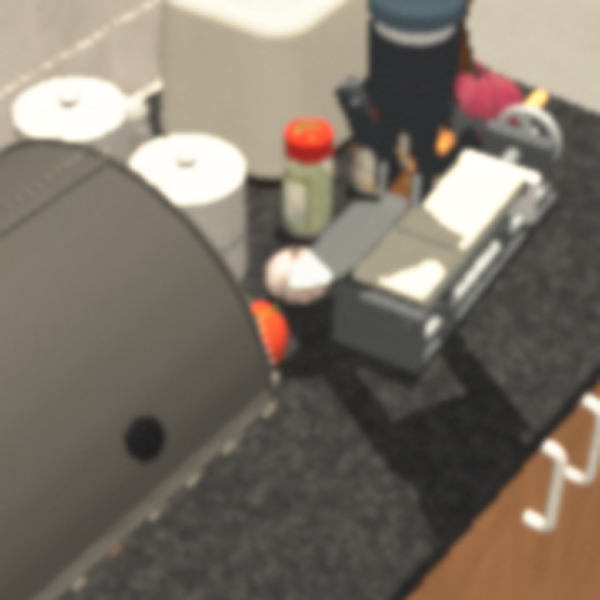

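The scene crop shows the knife level along the stone's far edge (blade at (350,240), handle between the fingers), clear of the jar and the garlic. Lowering to contact.

```bash
python3 -m pendant '[[0,0,0.003,0,0.2],[0,0,0.006,0,0.2],[0,0,0.006,0,0.2]]' 40; python3 -m pendant '[[0,0,0.001,0,0.2],[0,0,0.002,0,0.2],[0,0,0.002,0,0.2]]' 40
```

```text
time: 18.5
tcp_pos: [571.3, -129.3, 254.6]
tool_rot: [[-0.113, 0.994, -0.0], [0.994, 0.113, 0.0], [0.0, -0.0, -1.0]]
force: [-0.1, -0.6, -3.2]
opening: 0.269
finger_force: 40.4
time: 18.88
tcp_pos: [571.4, -129.3, 252.7]
tool_rot: [[-0.113, 0.994, -0.0], [0.994, 0.113, 0.0], [0.0, -0.0, -1.0]]
force: [-0.1, -0.4, -1.9]
opening: 0.27
finger_force: 40.4
```

```bash
python3 -m pendant '[[0,0,0.0005,0,0.2],[0,0,0.001,0,0.2],[0,0,0.001,0,0.2]]' 40;  python3 -m pendant '[[0,0,0,0,0.325],[0,0,0,0,0.325],[0,0,0,0,0.325],[0,0,0,0,0.325]]' 20; python3 - <<'E'
from h import *
s,d=snap("scene","scene8"); P=cloud("scene",d)
G=np.array([571.4,-129.3,0]); L=np.stack([(P-G)@xs,(P-G)@ys,P[:,:,2]],2).reshape(-1,3)
# blade cross-sections: height against -y_k (=xs)
for a in range(40,110,10):
    t=L[(abs(L[:,1]-a)<5)&(L[:,2]>60)&(L[:,2]<125)&(L[:,0]>-16)&(L[:,0]<45)]
    if len(t)>5: 
        k=np.polyfit(t[:,0],t[:,2],1); print(a,len(t),"slope deg",np.degrees(np.arctan(k[0])).round(1),"z0",k[1].round(1),t[:,0].min().round(),t[:,0].max().round())
E
```

```text
time: 19.25
tcp_pos: [571.5, -129.3, 252.3]
tool_rot: [[-0.113, 0.994, 0.0], [0.994, 0.113, -0.0], [-0.0, 0.0, -1.0]]
force: [-2.4, 0.5, 4.2]
opening: 0.271
finger_force: 41.1
time: 19.75
tcp_pos: [571.6, -129.4, 252.0]
tool_rot: [[-0.113, 0.994, 0.001], [0.994, 0.113, -0.0], [-0.0, 0.001, -1.0]]
force: [3.3, 0.7, 0.0]
opening: 0.323
finger_force: 0.9
40 42 slope deg 1.3 z0 79.9 -13.0 32.0
50 35 slope deg 5.4 z0 79.6 -15.0 28.0
60 41 slope deg 2.7 z0 79.4 -16.0 31.0
70 36 slope deg 2.5 z0 80.1 -16.0 30.0
80 41 slope deg 2.9 z0 79.7 -16.0 33.0
90 43 slope deg 5.5 z0 79.8 -16.0 30.0
100 47 slope deg 12.4 z0 76.4 -16.0 33.0
```

```bash
cat > k.py <<'E'
from h import *
import sys
s,d=snap("scene",sys.argv[1]); P=cloud("scene",d); o=bot.get_obs(); G=o["tcp_pos"]*[1,1,0]
L=np.stack([(P-G)@xs,(P-G)@ys,P[:,:,2]],2).reshape(-1,3); r=[]
t=L[(L[:,1]>35)&(L[:,1]<105)&(L[:,2]>60)&(L[:,2]<125)&(L[:,0]>0)&(L[:,0]<34)]
k=np.linalg.lstsq(np.c_[t[:,:2],np.ones(len(t))],t[:,2],rcond=None)[0]; e=t[:,2]-np.c_[t[:,:2],np.ones(len(t))]@k
t=t[abs(e)<4]; k=np.linalg.lstsq(np.c_[t[:,:2],np.ones(len(t))],t[:,2],rcond=None)[0]
print(len(t),"roll slope",np.degrees(np.arctan(k[0])).round(1),"pitch",np.degrees(np.arctan(k[1])).round(1),"z at 15,70",(k@[15,70,1]).round(1),"F",o["force"].round(1),"op",round(o["opening"]*85,1),"ff",round(o["finger_force"],1),"tcp",o["tcp_pos"].round(1),"t",round(o["time"],2))
E
python3 k.py s9; python3 -m pendant '[[0,0.002,-0.0005,0,0.325],[0,0.004,-0.0005,0,0.325],[0,0.004,-0.0005,0,0.325]]' 20; python3 k.py s10
```

```text
158 roll slope -10.0 pitch -1.2 z at 15,70 81.3 F [ 1.9 -0.2  0.4] op 28.0 ff 0.9 tcp [ 571.6 -129.4  252. ] t 19.85
time: 20.23
tcp_pos: [575.4, -128.8, 252.1]
tool_rot: [[-0.113, 0.994, -0.001], [0.994, 0.113, 0.0], [0.0, -0.001, -1.0]]
force: [1.2, 0.8, 0.0]
opening: 0.321
finger_force: 1.1
121 roll slope -19.6 pitch -0.0 z at 15,70 76.2 F [ 0.5  0.6 -1.1] op 28.0 ff 1.1 tcp [ 575.4 -128.8  252.1] t 20.27
```

The knife has tipped: roll −19.6°, pitch 0, back raised. I'll close on it now.

```bash
python3 -m pendant '[[0,0,0,0,0.31],[0,0,0,0,0.3],[0,0,0,0,0.2],[0,0,0,0,0.2]]' 20; python3 k.py s11
```

```text
time: 20.78
tcp_pos: [575.3, -128.8, 252.3]
tool_rot: [[-0.113, 0.994, -0.0], [0.994, 0.113, 0.0], [0.0, -0.0, -1.0]]
force: [0.1, 1.0, -0.3]
opening: 0.308
finger_force: 18.5
123 roll slope -19.1 pitch -0.1 z at 15,70 76.1 F [ 0.  -0.  -0.3] op 26.0 ff 18.5 tcp [ 575.3 -128.8  252.3] t 20.82
```

```bash
python3 -m pendant '[[0,0,0,0,0.2],[0,0,0,0,0.2],[0,0,0,0,0.2]]' 60; python3 k.py s12; python3 -m pendant '[[0,0,-0.005,0,0.2],[0,0,-0.015,0,0.2],[0,0,-0.03,0,0.2],[0,0,-0.03,0,0.2],[0,0,-0.03,0,0.2]]' 60; python3 k.py s13
```

```text
time: 21.2
tcp_pos: [575.5, -128.9, 252.5]
tool_rot: [[-0.113, 0.994, 0.0], [0.994, 0.113, -0.0], [-0.0, 0.0, -1.0]]
force: [0.7, 0.5, 0.9]
opening: 0.284
finger_force: 55.7
124 roll slope -20.7 pitch -0.2 z at 15,70 76.5 F [ 0.7 -0.2  1. ] op 24.2 ff 55.7 tcp [ 575.5 -128.9  252.5] t 21.25
time: 21.88
tcp_pos: [575.3, -128.8, 282.6]
tool_rot: [[-0.113, 0.994, 0.0], [0.994, 0.113, -0.0], [-0.0, 0.0, -1.0]]
force: [0.3, 0.8, -1.3]
opening: 0.285
finger_force: 55.5
125 roll slope -20.7 pitch 0.1 z at 15,70 106.6 F [ 0.7  0.5 -3.5] op 23.7 ff 55.5 tcp [ 575.2 -128.8  282.2] t 21.93
```

The lean holds at −20.7° with 56 N of grip. Next I'll carry the knife round to the pencil line, with the handle on the robot side.

```bash
python3 -m pendant '[[0.01,-0.03,-0.028,0.1,0.2],[0.025,-0.06,-0.028,0.28,0.2],[0.04,-0.09,-0.028,0.46,0.2],[0.055,-0.117,-0.028,0.64,0.2],[0.055,-0.117,-0.028,0.82,0.2],[0.055,-0.117,-0.028,1.0,0.2],[0.055,-0.117,-0.028,1.18,0.2],[0.055,-0.117,-0.028,1.36,0.2]]' 60; python3 -m pendant '[[0,0,0,0.1,0.2],[0,0,0,0.21,0.2],[0,0,0,0.21,0.2],[0,0,0,0.21,0.2]]' 60;  python3 - <<'E'
from h import *
go([452.6,-87.6,270],6.26-90); o=bot.get_obs(); print(o["finger_force"])
s,d=snap("scene","s14"); p,dt=snap("top","t14")
b=cv2.resize(s[140:280,300:440],(400,400),interpolation=cv2.INTER_CUBIC); a=cv2.resize(p[200:300,350:450],(400,400),interpolation=cv2.INTER_CUBIC); cv2.imwrite("pics/z14.png",np.hstack([a,b])[:,:,::-1])
E
```

```text
time: 22.92
tcp_pos: [452.7, -87.3, 310.0]
tool_rot: [[0.95, 0.313, -0.001], [0.313, -0.95, 0.0], [-0.001, -0.0, -1.0]]
force: [0.3, -1.4, -1.5]
opening: 0.284
finger_force: 55.9
time: 23.42
tcp_pos: [452.8, -87.4, 310.1]
tool_rot: [[0.993, 0.116, -0.0], [0.116, -0.993, 0.0], [-0.0, -0.0, -1.0]]
force: [1.4, -0.0, -2.9]
opening: 0.284
finger_force: 55.9
go [-0.0003  0.0002  0.0401] turn 0.007 | tcp [452.8 -87.4 310.1] yaw -83.4 J [-0.45  0.04  1.97 -0.    1.13  1.01] F [ 1.4 -0.  -2.9] op 24.2 t 23.43
55.906272288411856
```

View pics/z14.png

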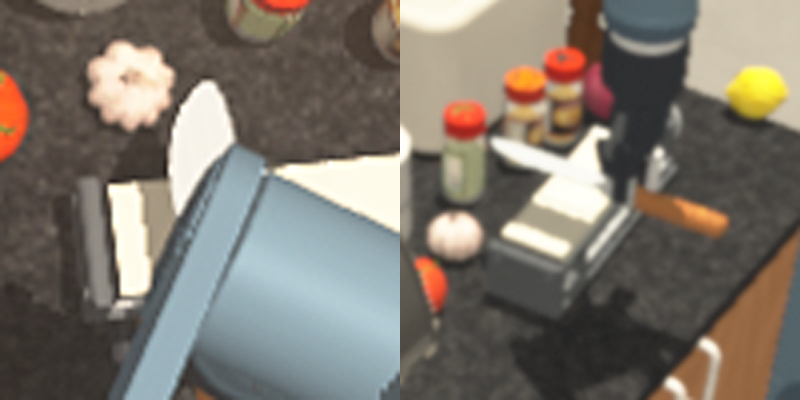

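The views show the blade over the stone's line region, tip pointing away from the robot and clear of the garlic and the jars. I'll check the blade plane and extents by depth.

```bash
cat > b.py <<'E'
from h import *
import sys
o=bot.get_obs(); G=o["tcp_pos"]*[1,1,0]; zc=o["tcp_pos"][2]-171.4
for n in("scene","top"):
    p,d=snap(n,sys.argv[1]+n); P=cloud(n,d); hsv=cv2.cvtColor(p,cv2.COLOR_RGB2HSV)
    L=np.stack([(P-G)@xs,(P-G)@ys,P[:,:,2]-zc],2)
    m=(L[:,:,0]>35)&(L[:,:,0]<165)&(abs(L[:,:,1])<45)&(L[:,:,2]>-14)&(L[:,:,2]<14)&(hsv[:,:,1]<70)
    t=L[m]; 
    if len(t)<30: print(n,len(t)); continue
    for _ in range(4):
        k=np.linalg.lstsq(np.c_[t[:,:2],np.ones(len(t))],t[:,2],rcond=None)[0]; e=t[:,2]-np.c_[t[:,:2],np.ones(len(t))]@k; t=t[abs(e)<max(2.5,2*e.std())] if _<3 else t
    print(n,len(t),"roll",np.degrees(np.arctan(k[1])).round(1),"pitch",np.degrees(np.arctan(k[0])).round(1),"z at axis x77",(k@[77,0,1]).round(1),"u",t[:,0].min().round(),t[:,0].max().round(),"w",np.percentile(t[:,1],[1,99]).round(1))
    for a in (60,80,100): 
        q=t[abs(t[:,0]-a)<8]; 
        if len(q)>5: print("  u",a,"w range",np.percentile(q[:,1],[2,98]).round(1))
print("F",o["force"].round(1),"ff",round(o["finger_force"],1),"tcp",o["tcp_pos"].round(1),"t",round(o["time"],2))
E
python3 b.py b15
```

```text
scene 208 roll 19.2 pitch -0.3 z at axis x77 -0.0 u 36.0 151.0 w [-27.6  14.6]
  u 60 w range [-24.3  13.5]
  u 80 w range [-28.7  12.9]
  u 100 w range [-25.6  13.7]
top 266 roll 16.7 pitch -1.5 z at axis x77 1.9 u 80.0 154.0 w [-25.4  13.5]
  u 80 w range [ 6.5 14.1]
  u 100 w range [-6.6 13.3]
F [ 0.2 -0.1 -1.4] ff 55.9 tcp [452.9 -87.4 310.2] t 23.52
```

```bash
python3 -m pendant '[[0,0,0.02,0,0.2],[0,0,0.035,0,0.2],[0,0,0.044,0,0.2],[0,0,0.048,0,0.2],[0,0,0.048,0,0.2],[0,0,0.048,0,0.2]]' 60; python3 b.py b16; python3 -m pendant '[[0,0,0.001,0,0.2],[0,0,0.002,0,0.2],[0,0,0.002,0,0.2]]' 60
```

```text
time: 24.38
tcp_pos: [453.2, -87.5, 262.8]
tool_rot: [[0.994, 0.114, 0.001], [0.114, -0.994, -0.0], [0.001, 0.001, -1.0]]
force: [-0.0, 0.2, -2.5]
opening: 0.276
finger_force: 55.9
scene 216 roll 19.1 pitch -0.1 z at axis x77 -0.0 u 36.0 154.0 w [-27.9  13.2]
  u 60 w range [-26.5  12.8]
  u 80 w range [-26.7  12.6]
  u 100 w range [-25.4  10.7]
top 348 roll 0.1 pitch 4.2 z at axis x77 -5.7 u 50.0 155.0 w [-35.   39.9]
  u 60 w range [22.7 39.6]
  u 80 w range [ 8.5 39.2]
  u 100 w range [-43.3  39.9]
F [-0.   0.2 -2.5] ff 55.9 tcp [453.2 -87.5 262.8] t 24.38
time: 24.85
tcp_pos: [452.9, -87.3, 260.2]
tool_rot: [[0.994, 0.114, -0.0], [0.114, -0.994, 0.0], [-0.0, -0.0, -1.0]]
force: [0.6, 0.7, -1.8]
opening: 0.283
finger_force: 55.9
```

```bash
for i in 1 2; do python3 -m pendant '[[0,0,0.0005,0,0.2],[0,0,0.001,0,0.2],[0,0,0.001,0,0.2],[0,0,0.001,0,0.2]]' 60 | egrep "tcp|force"; done
```

```text
tcp_pos: [452.9, -87.4, 259.3]
force: [-1.0, 0.7, -2.3]
finger_force: 55.9
tcp_pos: [452.9, -87.4, 258.3]
force: [0.7, 0.4, -2.4]
finger_force: 55.9
```

```bash
for i in 1 2; do python3 -m pendant '[[0,0,0.0005,0,0.2],[0,0,0.0007,0,0.2],[0,0,0.0007,0,0.2],[0,0,0.0007,0,0.2]]' 60 | egrep "tcp|force"; done
```

```text
tcp_pos: [452.9, -87.4, 257.6]
force: [0.6, -0.5, -2.0]
finger_force: 55.9
tcp_pos: [452.9, -87.4, 256.9]
force: [0.2, -0.2, -2.2]
finger_force: 55.9
```

```bash
for i in 1 2; do python3 -m pendant '[[0,0,0.0005,0,0.2],[0,0,0.0007,0,0.2],[0,0,0.0007,0,0.2],[0,0,0.0007,0,0.2]]' 60 | egrep "tcp|force"; done
```

```text
tcp_pos: [452.9, -87.4, 256.3]
force: [-1.3, 0.4, -0.5]
finger_force: 55.7
tcp_pos: [452.9, -87.4, 255.6]
force: [-2.5, 0.0, 0.6]
finger_force: 55.5
```

```bash
python3 -m pendant '[[0,0,0.0004,0,0.2],[0,0,0.0008,0,0.2],[0,0,0.0008,0,0.2],[0,0,0.0008,0,0.2],[0,0,0.0008,0,0.2]]' 60 | egrep "tcp|force"; python3 -m pendant '[[0,0,0,0,0.2],[0,0,0,0,0.2],[0,0,0,0,0.2],[0,0,0,0,0.2]]' 60 | egrep "tcp|force"; python3 b.py b17; python3 - <<'E'
from h import *
s=cv2.imread("pics/b17scene.png"); p=cv2.imread("pics/b17top.png")
b=cv2.resize(s[140:280,300:440],(400,400),interpolation=cv2.INTER_CUBIC); a=cv2.resize(p[200:300,350:450],(400,400),interpolation=cv2.INTER_CUBIC); cv2.imwrite("pics/z17.png",np.hstack([a,b]))
o=bot.get_obs(); G=o["tcp_pos"]*[1,1,0]; M=np.array([532.3,-108,0]); E=G+77*xs-28.8*ys; print("edge rel mark",((E-M)@xs).round(1),((E-M)@ys).round(1))
E
```

```text
tcp_pos: [452.9, -87.4, 254.8]
force: [-3.6, 0.1, 3.4]
finger_force: 55.1
tcp_pos: [453.0, -87.4, 254.8]
force: [-3.9, -0.9, 3.1]
finger_force: 55.1
scene 477 roll -2.9 pitch 4.2 z at axis x77 -7.0 u 37.0 155.0 w [-43.7  43.5]
  u 60 w range [-43.   42.9]
  u 80 w range [-42.9  43.3]
  u 100 w range [-42.   43.5]
top 503 roll -5.1 pitch 5.2 z at axis x77 -4.7 u 46.0 154.0 w [-40.  43.]
  u 60 w range [23.  41.8]
  u 80 w range [11.6 43.9]
  u 100 w range [-42.6  42.5]
F [-3.9 -0.9  3.1] ff 55.1 tcp [453.  -87.4 254.8] t 28.98
edge rel mark 0.4 0.3
```

View pics/z17.png

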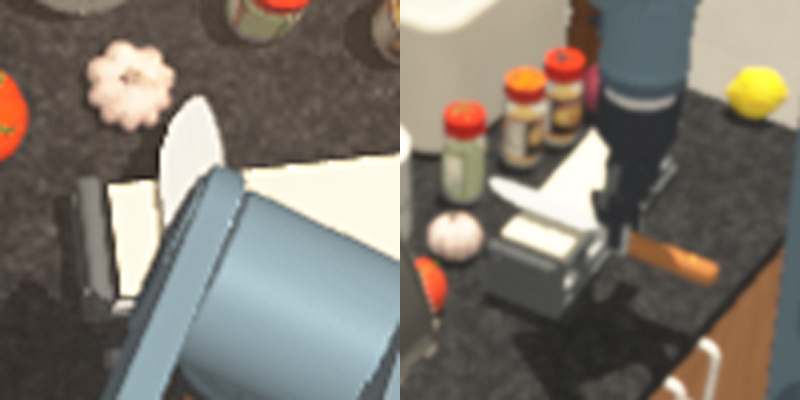

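Both views show the blade lying across the stone, edge on the line and back raised, with everything else undisturbed. I'll do a last check of the lean using only points off the stone (u > 112 is beyond it), which rejects stone pixels.

```bash
python3 - <<'E'
from h import *
o=bot.get_obs(); G=o["tcp_pos"]*[1,1,0]; zc=o["tcp_pos"][2]-170
p=cv2.imread("pics/b17scene.png"); d=np.load("pics/b17scene.npy"); P=cloud("scene",d)
L=np.stack([(P-G)@xs,(P-G)@ys,P[:,:,2]],2)
for lo,hi in((112,150),(40,150)):
    t=L[(L[:,:,0]>lo)&(L[:,:,0]<hi)&(L[:,:,1]>-26)&(L[:,:,1]<13)&(L[:,:,2]>78 if lo<100 else L[:,:,2]>68)&(L[:,:,2]<100)]
    for _ in range(4):
        k=np.linalg.lstsq(np.c_[t[:,:2],np.ones(len(t))],t[:,2],rcond=None)[0]; e=t[:,2]-np.c_[t[:,:2],np.ones(len(t))]@k; t=t[abs(e)<3] if _<3 else t
    print(len(t),"roll",np.degrees(np.arctan(k[1])).round(1),"pitch",np.degrees(np.arctan(k[0])).round(1),"edge z",(k@[77,-29,1]).round(1))
print(o["qvel"].round(4),o["force"],o["finger_force"],o["time"])
E
```

```text
58 roll 18.7 pitch 2.2 edge z 76.1
191 roll 17.9 pitch 1.9 edge z 76.7
[0.0015 0.0008 0.     0.0004 0.0005 0.0018] [-3.55975489 -0.91337883  2.76668671] 55.09149648249149 29.075
```

```bash
python3 -c "
from plant import bot
print(bot.finish_job())"
```

```text
the job is handed in; nothing more can be done
None
```

The job is handed in (no verdict came back): the stone is clamped and the wheel released, and the arm is holding the knife still with the middle of its edge on the pencil line, leaning about 18–19° with its back raised and pressed at about 5 N; the jaw's grip was inferred from the wheel's rising resistance (19 N at the handle), and the onion measured unmoved with nothing else visibly disturbed.

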